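# Push two stone balls up a display rack

### The arm

A 6-joint arm with a two-finger parallel gripper is mounted at the origin on the work surface. World frame = base frame: x ahead of the robot, y to its left, z up, the work surface at z = 0. Lengths are in m, angles in rad, forces in N, time in s.
With the tool pointing down it reaches from about 0.25 to 0.775 m from the base axis. Payload 4 kg.
Tool frame: the origin (TCP) lies midway between the tips of the shut fingers; the grasp point (between the pads) lies 19 mm behind it; z points along the fingers, y is the direction in which the jaws open and shut (so a half turn about z gives the same grasp; the last joint's range is limited). The gripper opens to 94 mm and grips with 3 to 60 N. Pads are 16 mm wide; open, the fingers measure 119 mm over their backs; the gripper's body (75 mm by 177 mm) begins 78 mm behind the grasp point.
Start: joints at [1.097, 0.087, 1.371, -0, 1.684, -0.103], TCP at [0.199, 0.513, 0.206] pointing down, gripper open.
Joint ranges: [-3.1, 3.1], [-0.76, 2.03], [0.27, 2.55], [-1.08, 4.22], [0.17, 2.65], [-2.57, 2.57]. Speed limits (rad/s): [2.79, 2.79, 3.14, 3.14, 3.14, 3.14].

### API

Orientations are given as [roll, pitch, yaw] about the fixed x, y, z axes, in that order (R = Rz(yaw) Ry(pitch) Rx(roll)).
In Python, from bench import robot gives the robot as it stands.
- The arm moves only by the tool servo_tool, never from a script. Its argument "rows" is a list of rows, each a list of 2 entries, a list of its own where there are three numbers: the shift along the tool's x, y, z normalised to -1 to 1, where 1 is 0.08 m, then the turn about the tool's z normalised to -1 to 1, where 1 is pi/2 rad. A call has 1 to 12 rows; each row is the pose to reach, as a shift and turn from the pose commanded when the call began, along the tool's axes at that moment; what a row does not reach only later rows make up. A row lasts 1/12 s, in which the tool goes at most 41.7 mm and 7.16 degrees, less where a joint would pass 70% of its speed; a pose out of reach is approached as far as the arm can. A call with a number of a shift or a turn outside -1 to 1 is refused whole. A call with a gripper value outside its range is refused whole. "grip" is the closure, from -1 (fully open) to 1 (shut), set as the call begins (left out, the last holds). The fingers move at their own pace and stop on an object; the grip force is fixed at half the most. Time passes only in rows, so rows that repeat a pose let the fingers close. It gives the time, the measured TCP pose, the force and the opening at its end, in the units of the state.
- robot.get_obs(): the state, without advancing time (a new reading comes with each control period).
- robot.snapshot(name): name is "scene" or "top" or "wrist"; returns a dict with "pixels" (384x512x3 uint8, red, green, blue), "camera_matrix" (3x3 intrinsics, pixels), "D" ([k1, k2, p1, p2, k3] as OpenCV has them; the pictures are not rectified), "world_from_camera" (4x4, takes a point from camera to world coordinates). Camera axes: x right, y down, z forward; pixel columns grow to the right and rows downward; lengths in m; the calibration is good to about 2 mm. A picture is of the moment at which its call begins. There is no depth.
- robot.close_job(): hands the job in, once; it reports no verdict.
The state is a dict: "time": time; "joint_positions": joint angles; "qvel": joint speeds; "joint_torque": joint torques, N m; "tool_pos": TCP position; "ee_rot": TCP orientation; "wrist_force": force on the tool from outside, world axes, zero at the start; "wrist_torque": the same for the moment, N m; "width": finger opening in m.
Only numpy, scipy, OpenCV 4.12 (cv2) and the standard library are available. Lean on these libraries where they do the work, as an engineer would, in place of code of your own. Each camera call takes 0.05 s, during which the arm holds its last target.

### The job

Three polished stone balls lie at the low front end of the sloped gutters of the wooden rack: with the fingertips, push the largest and the smallest up their own gutters and over the crest, so that each comes to rest against the stop board at the back and does not roll back. Do not lift any ball out of its gutter, and leave the middle-sized ball lying at the bottom. Leave everything else on the counter where it is.

Things in the scene. Friction and masses are not known exactly. Their poses are not given: they have to be found in the camera images.
- rack: Fixed wooden rack, 203 mm long (x), 248 mm wide (y); origin: centre of its underside; yaw within 0.3 rad. x points up the gutters, away from the robot, from low front rail to upright stop board. Three equal straight V gutters along x, bottom lines at rack y = -76, 0, +76 mm; their sides rise at 20 degrees and meet in edges 14 mm above the bottom lines.
- gutters: Climbing part of the gutters, fixed to the rack: origin on the middle gutter's bottom line at the crest, x up the 8 degree slope, y as the rack's, z square to the slope. The three bottom lines lie in its x-y plane; a ball lying on the slope has its centre 1.064 x its radius above that plane.
- rail (a point): Low front rail: point on the middle gutter's bottom line at the rail's inner face, rack x = -95 mm, 14 mm above the counter. The rail's top is 9 mm above this point; it is 8 mm thick and runs across all gutters.
- crest (a point): Crest: point on the middle gutter's bottom line at rack x = +35 mm, 32 mm above the counter. From the rail to here the gutters climb at 8 degrees, from here to the stop board they fall at 10 degrees. A ball let go before the crest rolls back to the rail; beyond it rolls to the stop board by itself and stays.
- stop (a point): Stop board: point on the middle gutter's bottom line at the board's front face, rack x = +90 mm, 23 mm above the counter. The board is 10 mm thick, its top 66 mm above the counter, and runs across all gutters.
- ball_large_center (a point): The largest of the three polished stone balls, 60 mm in diameter, about 305 g (varies by a third), same plain stone as the others; the point is its centre. It starts in any one of the three gutters, one ball to each, lying against the front rail, centre near rack x = -80 mm. Resting against the stop board its centre is at rack x = 60 mm.
- ball_middle_center (a point): The middle-sized of the three polished stone balls, 50 mm in diameter, about 177 g (varies by a third), same plain stone as the others; the point is its centre. It starts in any one of the three gutters, one ball to each, lying against the front rail, centre near rack x = -80 mm. Resting against the stop board its centre is at rack x = 65 mm.
- ball_small_center (a point): The smallest of the three polished stone balls, 40 mm in diameter, about 90 g (varies by a third), same plain stone as the others; the point is its centre. It starts in any one of the three gutters, one ball to each, lying against the front rail, centre near rack x = -80 mm. Resting against the stop board its centre is at rack x = 70 mm.
- bowl: Bystander: loose glass bowl of pale tumbled stones, 136 mm across, 50 mm high; origin under its centre.
- cup: Bystander: loose straight glass tumbler of stones, 80 mm across, 75 mm high, standing close beside the rack (its -y side); origin under its centre.
- tower: Bystander: loose upright crystal point, 42 mm across, 100 mm high, standing close beside the rack (its +y side); origin under its centre.
- cluster: Bystander: loose rough crystal cluster, 70 x 53 x 55 mm, just behind the stop board; origin under its centre.
- tray: Bystander: loose white tray with two dark stone discs fixed in it, 150 x 75 x 28 mm; origin under its centre.
- calculator: Bystander: loose desk calculator, 150 x 95 x 14 mm; origin under its centre.
- brush: Bystander: loose dusting brush lying on the counter, about 0.2 m long along its x; origin under its middle.
Mind the look-alikes: they are no part of the job. What is shaped like the part that bears ball_small_center but purple or turquoise is not meant.

How it is judged:
By the outcome, as a careful person would: the job done as asked, in the order asked, and still so for the second after the job is handed in, with the robot touching nothing.
It also fails if it takes over 56 s, if anything falls off the work surface, if the arm or the gripper's body presses on something with over 40 N, if the wrist force passes 120 N, or if a joint passes its speed limit or range.

## Working session

There is one attempt and no reset: what is moved stays moved. The work goes in short steps, Python scripts to look and compute and a tool call to move; the robot and the scene stay as the last step left them, time stands still between calls to the robot, and variables do not carry over. Pictures are saved under pics/ and viewed, and the job is handed in when it is done.

Besides the shell and the picture viewer there is one more tool, called after "Request:" by a JSON object that holds its "method" and its "body", one argument or row to a line. servo_tool: Moves the arm, as the interface text tells. Its arguments: {"type":"object","properties":{"rows":{"type":"array"},"grip":{"type":"number"}},"required":["rows"]}

```bash
mkdir -p pics; ls; python3 - <<'E'
from bench import robot
import cv2,numpy as np,pickle
o=robot.get_obs()
print({k:np.round(v,3).tolist() for k,v in o.items()})
for n in ["scene","top","wrist"]:
    s=robot.snapshot(n); pickle.dump(s,open(f"{n}0.pkl","wb"))
    cv2.imwrite(f"pics/{n}0.png",cv2.cvtColor(s["pixels"],cv2.COLOR_RGB2BGR))
    print(n,np.round(s["camera_matrix"],1).tolist(),np.round(s["D"],4),np.round(s["world_from_camera"],3).tolist())
E
```

```text
pics
{'time': 0.0, 'joint_positions': [1.097, 0.088, 1.372, -0.0, 1.684, -0.103], 'qvel': [0.002, -0.002, -0.0, 0.0, -0.0, 0.001], 'joint_torque': [-0.003, -34.018, -30.242, 0.071, 0.033, -0.0], 'tool_pos': [0.199, 0.512, 0.204], 'ee_rot': [-3.139, -0.0, 2.771], 'wrist_force': [-0.037, 0.468, -0.187], 'wrist_torque': [0.038, -0.003, 0.001], 'width': 0.094}
scene [[377.8, 0.0, 254.1], [0.0, 377.8, 190.7], [0.0, 0.0, 1.0]] [0.0245 0.     0.     0.     0.    ] [[-0.669, 0.522, -0.529, 1.104], [0.744, 0.471, -0.475, 0.5], [0.001, -0.711, -0.703, 0.826], [0.0, 0.0, 0.0, 1.0]]
top [[398.3, 0.0, 258.4], [0.0, 398.3, 190.4], [0.0, 0.0, 1.0]] [-0.0231  0.      0.      0.      0.    ] [[0.006, -0.999, 0.05, 0.44], [-1.0, -0.005, 0.024, -0.024], [-0.024, -0.05, -0.998, 1.502], [0.0, 0.0, 0.0, 1.0]]
wrist [[338.6, 0.0, 254.1], [0.0, 338.6, 191.1], [0.0, 0.0, 1.0]] [-0.0324  0.      0.      0.      0.    ] [[0.363, 0.899, 0.247, 0.127], [0.932, -0.349, -0.099, 0.54], [-0.003, 0.266, -0.964, 0.384], [0.0, 0.0, 0.0, 1.0]]
```

View pics/top0.png

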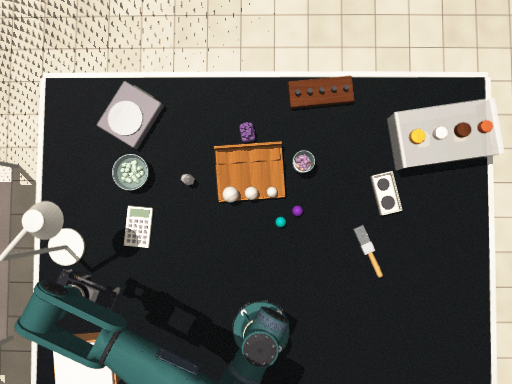

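View pics/scene0.png

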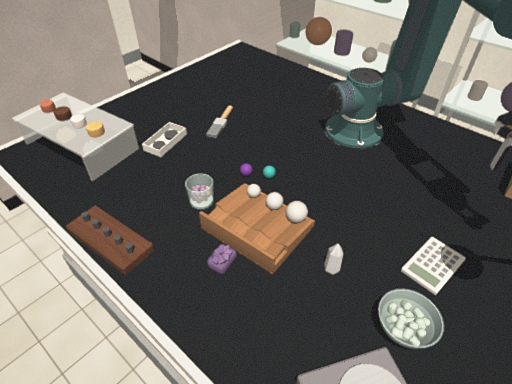

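View pics/wrist0.png

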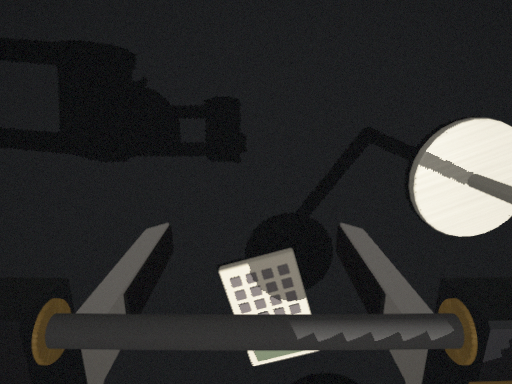

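```bash
python3 - <<'E'
import cv2,pickle
s=pickle.load(open("top0.pkl","rb"))["pixels"][:,:,::-1]
cv2.imwrite("pics/topc.png",cv2.resize(s[110:240,170:330],None,fx=5,fy=4.6,interpolation=cv2.INTER_CUBIC))
s=pickle.load(open("scene0.pkl","rb"))["pixels"][:,:,::-1]
cv2.imwrite("pics/scenec.png",cv2.resize(s[150:290,170:350],None,fx=4.2,fy=4.2,interpolation=cv2.INTER_CUBIC))
E
```

```text
(no output)
```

View pics/topc.png

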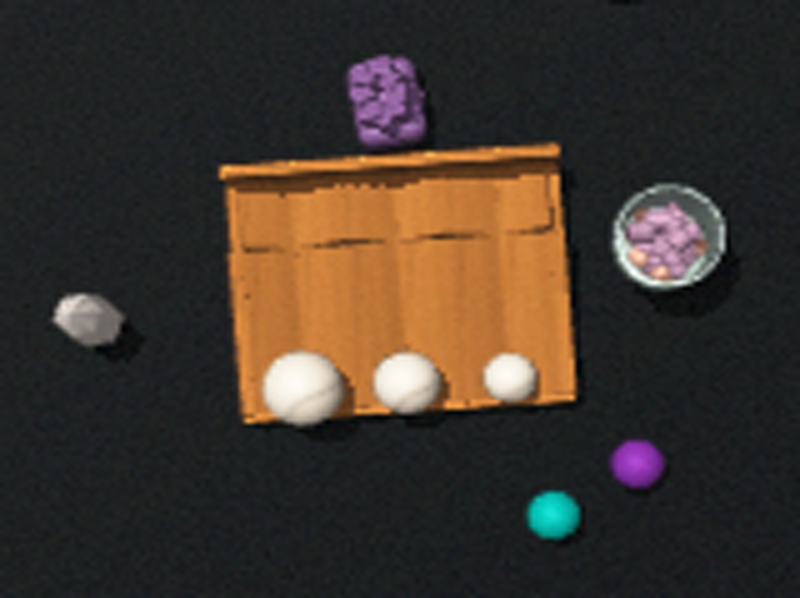

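View pics/scenec.png

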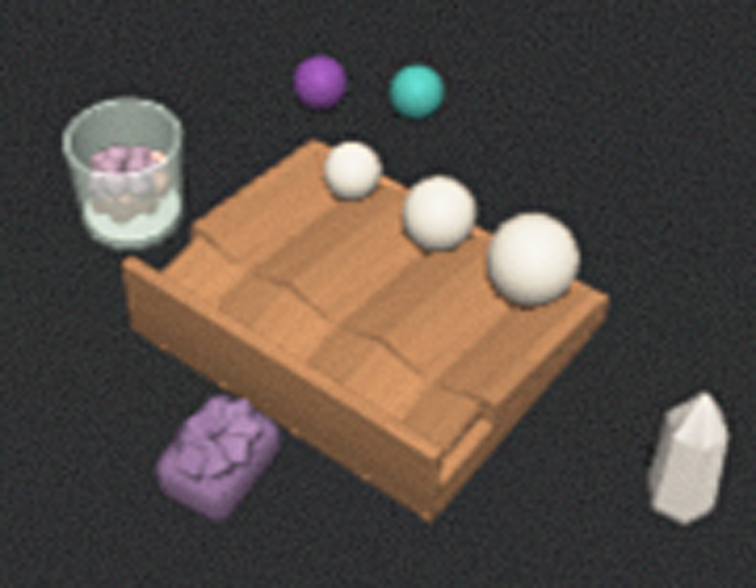

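```bash
cat > h.py <<'E'
import numpy as np,cv2,pickle
from scipy.optimize import least_squares
def proj(s,P):
    T=np.linalg.inv(np.array(s["world_from_camera"]));P=np.atleast_2d(P)
    return cv2.projectPoints(P,cv2.Rodrigues(T[:3,:3])[0],T[:3,3],np.array(s["camera_matrix"]),np.array(s["D"]))[0].reshape(-1,2)
def whites(s,box):
    x0,y0,x1,y1=box;im=s["pixels"][y0:y1,x0:x1].astype(int)
    m=((im.min(2)>110)&(im.max(2)-im.min(2)<60)).astype(np.uint8)
    n,l,st,c=cv2.connectedComponentsWithStats(m)
    out=[]
    for i in range(1,n):
        if st[i,4]>40:
            (cx,cy),r=cv2.minEnclosingCircle(np.argwhere(l==i)[:,::-1].astype(np.float32))
            out.append((cx+x0,cy+y0,r,st[i,4]))
    return sorted(out)
E
python3 - <<'E'
from h import *
t=pickle.load(open("top0.pkl","rb"));s=pickle.load(open("scene0.pkl","rb"))
wt=whites(t,(215,170,290,210));ws=whites(s,(230,170,320,230))
print(np.round(wt,1),np.round(ws,1))
# top: large, mid, small ; scene: small,mid,large
balls=[]
for a,b in zip(wt,ws[::-1]):
    f=lambda P:np.r_[proj(t,P)[0]-a[:2],proj(s,P)[0]-b[:2]]
    r=least_squares(f,[.5,0,.05]);balls.append(r.x);print(np.round(r.x,4),np.round(r.fun,1))
B=np.array(balls)
# joint fit
R=[.03,.025,.02];
cor=np.array([[-.103,.124,.023],[-.103,-.124,.023],[.1,.124,.066],[.1,-.124,.066]]);
cpt=np.array([[219.2,201.7],[285.4,197],[214,146.3],[281.6,142]])
def model(p,P):
    c,si=np.cos(p[2]),np.sin(p[2]);return np.c_[p[0]+c*P[:,0]-si*P[:,1],p[1]+si*P[:,0]+c*P[:,1],P[:,2]]
def f(p):
    return (proj(t,model(p,cor))-cpt).ravel()
r=least_squares(f,[.5,0,0]);print("rack",np.round(r.x,4),np.round(r.fun,1))
p=r.x;c,si=np.cos(p[2]),np.sin(p[2]);d=B-np.r_[p[:2],0]
print(np.round(np.c_[c*d[:,0]+si*d[:,1],-si*d[:,0]+c*d[:,1],d[:,2]],4))
E
```

```text
[[229.5 193.5   7.9 191. ]
 [250.7 192.6   6.5 130. ]
 [271.5 191.6   5.   81. ]] [[253.4 190.    6.7 141. ]
 [274.1 200.2   8.7 235. ]
 [296.5 210.9  10.8 364. ]]
[0.5014 0.1169 0.0503] [ 0. -0.  0.  0.]
[0.5053 0.0399 0.0422] [-0.1  0.  -0.1 -0. ]
[ 0.5096 -0.0364  0.0363] [-0.  0. -0. -0.]
rack [0.5824 0.0429 0.0751] [-0.3  0.4  0.   0.4 -0.1 -0.1  0.3 -0.7]
[[-0.0752  0.0799  0.0503]
 [-0.077   0.0028  0.0422]
 [-0.0785 -0.0737  0.0363]]
```

Candidates in the top view: white balls at (229.5,193.5) r 7.9, (250.7,192.6) r 6.5 and (271.5,191.6) r 5.0. The look-alikes are teal (281,222) and purple (297,211), both off the rack. I choose large = left gutter (+y) and small = right gutter (−y). The two crops confirm this.

```bash
cat >> h.py <<'E'
from scipy.spatial.transform import Rotation as Ro
YAW=0.074
def plan(target,yaw=YAW+np.pi):
    from bench import robot
    o=robot.get_obs();R=Ro.from_euler('xyz',o["ee_rot"]).as_matrix()
    d=R.T@(np.array(target)-o["tool_pos"])/.08
    dy=(yaw-o["ee_rot"][2]+np.pi)%(2*np.pi)-np.pi
    print("t",round(o["time"],2),"pos",np.round(o["tool_pos"],4),"rpy",np.round(o["ee_rot"],3),"F",np.round(o["wrist_force"],1),"w",round(o["width"],4))
    print("shift",np.round(d,2),"turn",round(-dy/(np.pi/2),3),"q",np.round(o["joint_positions"],2))
D=np.array([np.cos(YAW),np.sin(YAW)])
BL=np.array([.5014,.1169]);BS=np.array([.5096,-.0364])
E
python3 -c "
from h import *
print(BL-.056*D,BS-.05*D)
plan([.4455,.1128,.2])"
```

```text
[0.44555326 0.11275978] [ 0.45973684 -0.04009662]
t 0.15 pos [0.1991 0.5123 0.2046] rpy [-3.14  -0.     2.771] F [-0.1 -0.9 -0.5] w 0.094
shift [-4.68 -3.54  0.06] turn -0.283 q [ 1.1   0.09  1.37 -0.    1.68 -0.1 ]
```

Request:
{"method": "servo_tool", "body": {
  "rows": [
    [[-0.5, -0.4, 0], -0.14],
    [[-1, -0.76, 0], -0.283],
    [[-1, -0.76, 0], -0.283],
    [[-1, -0.76, 0], -0.283],
    [[-1, -0.76, 0], -0.283],
    [[-1, -0.76, 0], -0.283]
  ],
  "grip": 0.49
}}

```text
time: 0.65
tool_pos: [0.2518, 0.4269, 0.2053]
ee_rot: [3.141, -0.0, -3.071]
wrist_force: [-0.4, 0.7, 0.5]
width: 0.0572
```

```bash
python3 -c "
from h import *
plan([.4455,.1128,.15])"
```

```text
t 0.65 pos [0.2518 0.4269 0.2053] rpy [ 3.141 -0.    -3.071] F [-0.4  0.7  0.5] w 0.0572
shift [-2.14 -4.09  0.69] turn -0.002 q [ 0.92 -0.03  1.5   0.    1.68 -0.72]
```

Request:
{"method": "servo_tool", "body": {
  "rows": [
    [[-0.27, -0.5, 0], 0],
    [[-0.54, -1, 0], 0],
    [[-0.54, -1, 0], 0]
  ]
}}

```text
time: 0.9
tool_pos: [0.3026, 0.3475, 0.2053]
ee_rot: [-3.139, 0.001, -3.072]
wrist_force: [0.3, 0.6, 0.7]
width: 0.0374
```

Request:
{"method": "servo_tool", "body": {
  "rows": [
    [[-0.27, -0.5, 0], 0],
    [[-0.54, -1, 0], 0],
    [[-0.54, -1, 0], 0]
  ]
}}

```text
time: 1.15
tool_pos: [0.3519, 0.2706, 0.2054]
ee_rot: [-3.139, 0.001, -3.074]
wrist_force: [-0.1, 0.3, -0.1]
width: 0.0242
```

Request:
{"method": "servo_tool", "body": {
  "rows": [
    [[-0.27, -0.5, 0], 0],
    [[-0.54, -1, 0], 0],
    [[-0.54, -1, 0], 0]
  ]
}}

```text
time: 1.4
tool_pos: [0.401, 0.1941, 0.2053]
ee_rot: [-3.139, 0.001, -3.074]
wrist_force: [-0.2, 0.7, 0.2]
width: 0.0244
```

Request:
{"method": "servo_tool", "body": {
  "rows": [
    [[-0.27, -0.5, 0], 0],
    [[-0.54, -1, 0], 0],
    [[-0.54, -1, 0], 0],
    [[-0.54, -1, 0], 0]
  ]
}}

```text
time: 1.73
tool_pos: [0.4486, 0.1199, 0.205]
ee_rot: [3.141, -0.001, -3.072]
wrist_force: [-0.7, 0.0, -0.2]
width: 0.0241
```

```bash
python3 -c "
from h import *
from bench import robot
plan([.4455,.1128,.045])
s=robot.snapshot('wrist');cv2.imwrite('pics/w1.png',s['pixels'][:,:,::-1])
s=robot.snapshot('scene');cv2.imwrite('pics/s1.png',s['pixels'][:,:,::-1])
"
```

```text
t 1.73 pos [0.4486 0.1199 0.205 ] rpy [ 3.141e+00 -1.000e-03 -3.072e+00] F [-0.7  0.  -0.2] w 0.0241
shift [ 0.04 -0.09  2.  ] turn -0.003 q [ 0.14 -0.1   1.56  0.    1.69 -1.5 ]
```

View pics/w1.png

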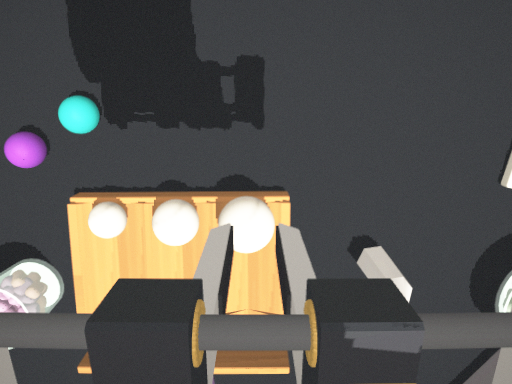

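View pics/s1.png

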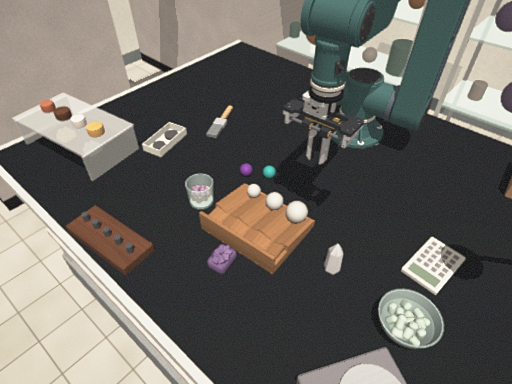

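```bash
python3 -c "
from h import *
from bench import robot
s=robot.snapshot('wrist')
print(np.round(whites(s,(60,190,290,260)),1))
print(proj(s,np.array([[.5014,.1169,.0503],[.5053,.0399,.0422],[.5096,-.0364,.0363]])))
plan([.4455,.1128,.045])
"
```

```text
[[ 104.6  219.7   19.6 1127. ]
 [ 172.9  222.9   23.9 1746. ]
 [ 231.8  232.3   41.5 2937. ]
 [ 284.   241.5   18.2  301. ]]
[[245.84072008 226.84671553]
 [174.62421351 222.55103334]
 [106.63913428 219.43313008]]
t 1.88 pos [0.4472 0.1222 0.2054] rpy [ 3.140e+00 -1.000e-03 -3.067e+00] F [-0.6  0.3 -0.3] w 0.0243
shift [ 0.03 -0.12  2.  ] turn 0.001 q [ 0.14 -0.11  1.56  0.    1.69 -1.5 ]
```

Request:
{"method": "servo_tool", "body": {
  "rows": [
    [[0.03, -0.12, 0.4], 0],
    [[0.03, -0.12, 0.8], 0],
    [[0.03, -0.12, 1.0], 0],
    [[0.03, -0.12, 1.0], 0]
  ]
}}

```text
time: 2.22
tool_pos: [0.4422, 0.1123, 0.121]
ee_rot: [3.141, -0.009, -3.065]
wrist_force: [-1.0, 0.5, -0.8]
width: 0.0241
```

Request:
{"method": "servo_tool", "body": {
  "rows": [
    [[0, 0, 0.3], 0],
    [[0, 0, 0.6], 0],
    [[0, 0, 0.9], 0],
    [[0, 0, 1.0], 0],
    [[0, 0, 1.0], 0],
    [[0, 0, 1.0], 0]
  ]
}}

```text
time: 2.72
tool_pos: [0.4467, 0.1117, 0.0468]
ee_rot: [3.141, 0.002, -3.067]
wrist_force: [0.3, -0.4, 0.3]
width: 0.0239
```

```bash
python3 -c "
from h import *
from bench import robot
plan([.4455,.1113,.042]);
s=robot.snapshot('wrist');cv2.imwrite('pics/w2.png',s['pixels'][:,:,::-1])
plan([.4455,.1113,.042]);
s=robot.snapshot('scene');cv2.imwrite('pics/s2.png',cv2.resize(s['pixels'][100:300,170:370,::-1],None,fx=3,fy=3))
plan([.4455,.1113,.042]);
"
```

```text
t 2.72 pos [0.4467 0.1117 0.0468] rpy [ 3.141e+00  2.000e-03 -3.067e+00] F [ 0.3 -0.4  0.3] w 0.0239
shift [ 0.01 -0.    0.06] turn 0.001 q [ 0.12 -0.02  1.81  0.    1.36 -1.52]
t 2.77 pos [0.4474 0.1116 0.0475] rpy [ 3.141e+00  3.000e-03 -3.067e+00] F [0.5 0.3 0.6] w 0.0239
shift [ 0.02 -0.    0.07] turn 0.0 q [ 0.12 -0.02  1.81  0.    1.36 -1.52]
t 2.82 pos [0.4477 0.1115 0.0478] rpy [ 3.141  0.004 -3.067] F [-0.3 -0.2  0.2] w 0.024
shift [0.03 0.   0.07] turn 0.0 q [ 0.12 -0.03  1.81  0.    1.36 -1.52]
```

View pics/w2.png

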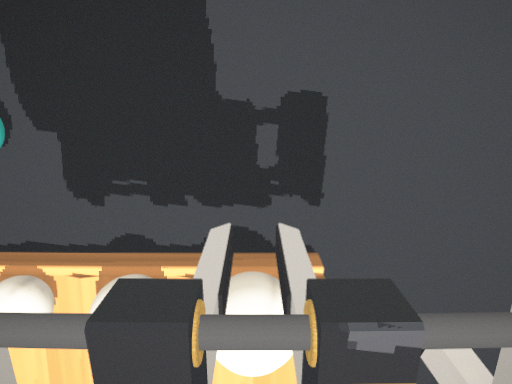

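View pics/s2.png

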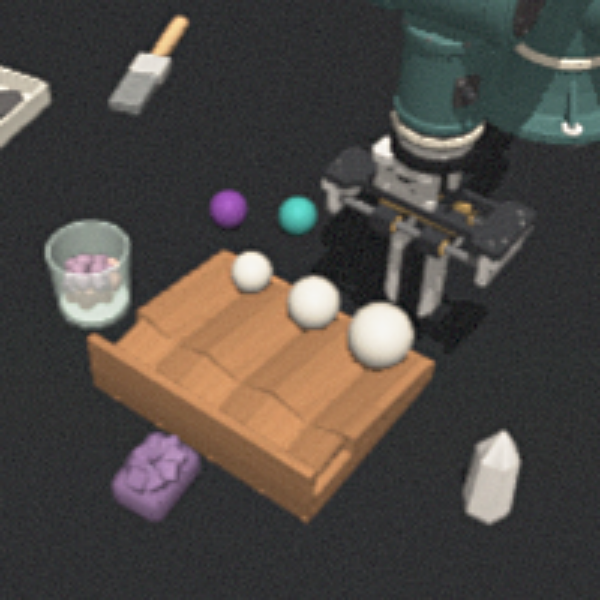

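Request:
{"method": "servo_tool", "body": {
  "rows": [
    [[0, 0, 0.05], 0],
    [[0, 0, 0.1], 0],
    [[-0.06, 0, 0.1], 0],
    [[-0.12, 0, 0.1], 0],
    [[-0.18, 0, 0.1], 0],
    [[-0.22, 0, 0.1], 0],
    [[-0.22, 0, 0.1], 0]
  ]
}}

```text
time: 3.4
tool_pos: [0.4645, 0.1121, 0.0376]
ee_rot: [3.142, 0.0, -3.068]
wrist_force: [-0.3, -0.4, 0.1]
width: 0.024
```

Request:
{"method": "servo_tool", "body": {
  "rows": [
    [[-0.06, 0, -0.01], 0],
    [[-0.12, 0, -0.02], 0],
    [[-0.18, 0, -0.03], 0],
    [[-0.24, 0, -0.035], 0],
    [[-0.3, 0, -0.04], 0],
    [[-0.36, 0, -0.05], 0],
    [[-0.42, 0, -0.06], 0],
    [[-0.48, 0, -0.068], 0],
    [[-0.5, 0, -0.07], 0]
  ]
}}

```text
time: 4.15
tool_pos: [0.5024, 0.1149, 0.0434]
ee_rot: [-3.141, -0.004, -3.068]
wrist_force: [-7.7, -0.8, 5.5]
width: 0.024
```

```bash
python3 -c "
from h import *
from bench import robot
e=np.r_[BL+.088*D-[0,.0015],.058]
plan(e)
s=robot.snapshot('wrist');cv2.imwrite('pics/w3.png',s['pixels'][:,:,::-1])
s=robot.snapshot('scene');cv2.imwrite('pics/s3.png',cv2.resize(s['pixels'][100:300,170:370,::-1],None,fx=3,fy=3))
plan(e)
"
```

```text
t 4.15 pos [0.5024 0.1149 0.0434] rpy [-3.141 -0.004 -3.068] F [-7.7 -0.8  5.5] w 0.024
shift [-1.09  0.01 -0.19] turn -0.0 q [ 0.11  0.1   1.68 -0.    1.36 -1.53]
t 4.25 pos [0.5026 0.1149 0.0433] rpy [-3.141e+00 -3.000e-03 -3.068e+00] F [-4.4 -0.6  5.1] w 0.0236
shift [-1.09  0.01 -0.19] turn -0.0 q [ 0.11  0.1   1.68 -0.    1.36 -1.53]
```

View pics/w3.png

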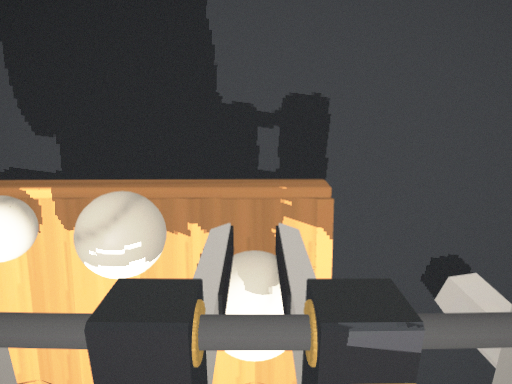

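View pics/s3.png

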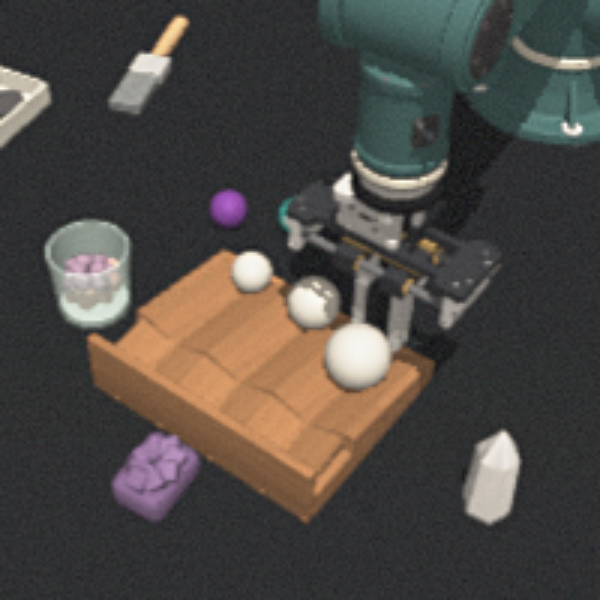

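Request:
{"method": "servo_tool", "body": {
  "rows": [
    [[-0.07, 0, -0.01], 0],
    [[-0.14, 0, -0.02], 0],
    [[-0.21, 0, -0.03], 0],
    [[-0.28, 0, -0.04], 0],
    [[-0.35, 0, -0.05], 0],
    [[-0.42, 0, -0.06], 0],
    [[-0.49, 0, -0.07], 0],
    [[-0.56, 0, -0.08], 0],
    [[-0.63, 0, -0.09], 0],
    [[-0.7, 0, -0.1], 0],
    [[-0.77, 0, -0.11], 0],
    [[-0.83, 0, -0.12], 0]
  ]
}}

```text
time: 5.25
tool_pos: [0.5683, 0.1199, 0.0529]
ee_rot: [-3.141, -0.004, -3.068]
wrist_force: [-6.6, -0.5, 5.3]
width: 0.0239
```

```bash
python3 -c "
from h import *
from bench import robot
e=np.r_[BL+.088*D-[0,.0015],.058]
plan(e)
s=robot.snapshot('scene');cv2.imwrite('pics/s4.png',cv2.resize(s['pixels'][100:300,170:370,::-1],None,fx=3,fy=3))
plan(e)
"
```

```text
t 5.25 pos [0.5683 0.1199 0.0529] rpy [-3.141 -0.004 -3.068] F [-6.6 -0.5  5.3] w 0.0239
shift [-0.26  0.01 -0.06] turn -0.0 q [ 0.11  0.24  1.51  0.    1.4  -1.53]
t 5.3 pos [0.5699 0.12   0.0531] rpy [ 3.142e+00 -1.000e-03 -3.068e+00] F [-1.3 -0.2  2.2] w 0.0241
shift [-0.24  0.01 -0.06] turn -0.0 q [ 0.11  0.24  1.51  0.    1.4  -1.53]
```

View pics/s4.png

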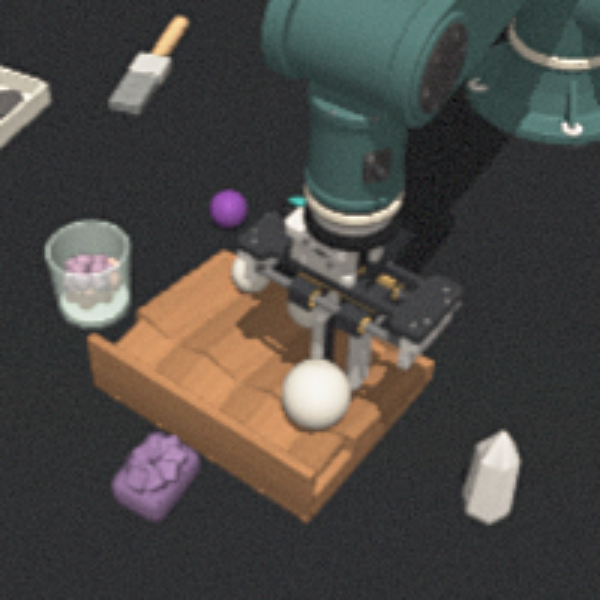

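Request:
{"method": "servo_tool", "body": {
  "rows": [
    [[-0.05, 0, -0.005], 0],
    [[-0.1, 0, -0.01], 0],
    [[-0.15, 0, -0.01], 0],
    [[-0.2, 0, -0.01], 0],
    [[-0.24, 0, -0.01], 0],
    [[-0.26, 0, -0.01], 0],
    [[-0.26, 0, -0.01], 0],
    [[-0.26, 0, -0.01], 0]
  ]
}}

```text
time: 5.97
tool_pos: [0.5906, 0.1215, 0.0532]
ee_rot: [3.142, -0.0, -3.068]
wrist_force: [0.4, 0.8, -0.3]
width: 0.0242
```

```bash
python3 -c "
from h import *
from bench import robot
e=np.r_[BL+.088*D-[0,.0015],.058]
plan(e)
s=robot.snapshot('scene');cv2.imwrite('pics/s5.png',cv2.resize(s['pixels'][100:300,170:370,::-1],None,fx=3,fy=3))
plan(e)
"
```

```text
t 5.97 pos [0.5906 0.1215 0.0532] rpy [ 3.142 -0.    -3.068] F [ 0.4  0.8 -0.3] w 0.0242
shift [ 0.02  0.01 -0.06] turn -0.0 q [ 0.11  0.28  1.46  0.    1.41 -1.54]
t 6.02 pos [0.5905 0.1215 0.0533] rpy [ 3.142 -0.    -3.068] F [ 0.1 -0.  -0.9] w 0.0241
shift [ 0.02  0.01 -0.06] turn -0.0 q [ 0.11  0.28  1.46  0.    1.41 -1.54]
```

View pics/s5.png

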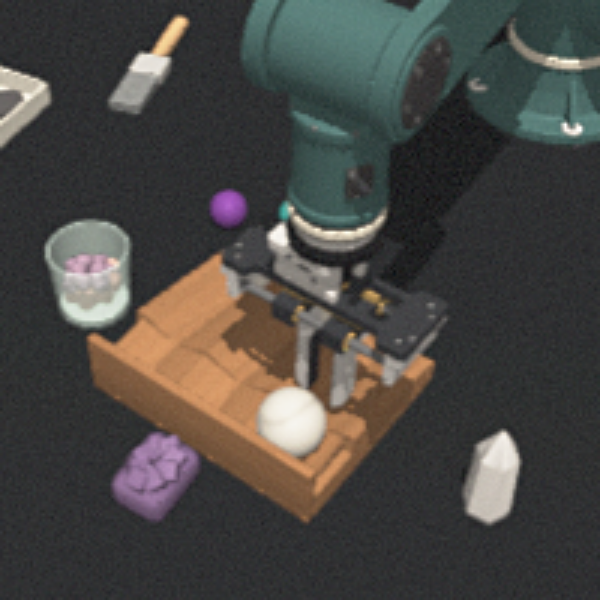

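Request:
{"method": "servo_tool", "body": {
  "rows": [
    [[0.1, 0, 0], 0],
    [[0.15, 0, -0.2], 0],
    [[0.15, 0, -0.6], 0],
    [[0.15, 0, -1], 0],
    [[0.15, 0, -1], 0]
  ]
}}

```text
time: 6.43
tool_pos: [0.5817, 0.1211, 0.1416]
ee_rot: [3.141, 0.013, -3.068]
wrist_force: [0.4, -0.3, 2.1]
width: 0.0241
```

```bash
python3 -c "
from h import *
from bench import robot
s=robot.snapshot('scene');cv2.imwrite('pics/s6.png',cv2.resize(s['pixels'][100:300,170:370,::-1],None,fx=3,fy=3))
plan([.4597,-.0416,.14])
"
```

```text
t 6.48 pos [0.5806 0.121  0.1386] rpy [ 3.141  0.009 -3.068] F [-1.  -0.7  0.6] w 0.0239
shift [ 1.66 -1.91 -0.03] turn -0.0 q [ 0.11  0.2   1.38  0.    1.56 -1.53]
```

View pics/s6.png

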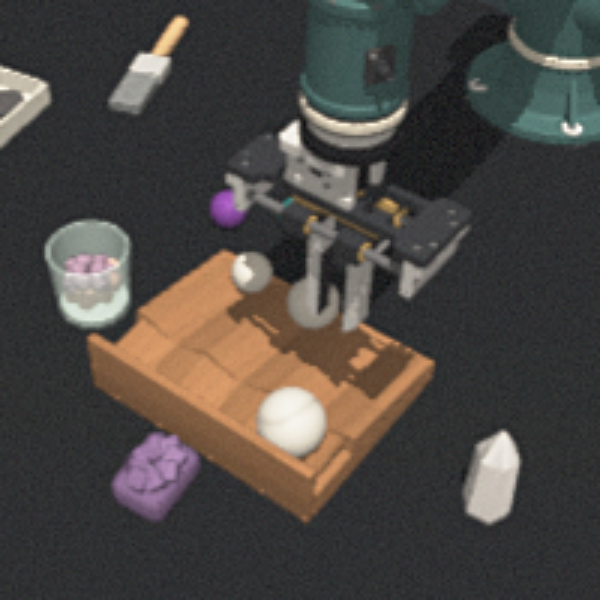

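Request:
{"method": "servo_tool", "body": {
  "rows": [
    [[0.4, -0.3, 0], 0],
    [[0.8, -0.7, 0], 0],
    [[0.9, -0.96, 0], 0],
    [[0.9, -0.96, 0], 0]
  ],
  "grip": 0.66
}}

```text
time: 6.82
tool_pos: [0.5092, 0.0356, 0.132]
ee_rot: [-3.14, -0.003, -3.071]
wrist_force: [0.5, 0.1, -0.1]
width: 0.0158
```

Request:
{"method": "servo_tool", "body": {
  "rows": [
    [[0.4, -0.4, 0], 0],
    [[0.7, -0.8, 0], 0],
    [[0.78, -0.94, 0], 0],
    [[0.78, -0.94, 0], 0],
    [[0.78, -0.94, 0], 0]
  ]
}}

```text
time: 7.23
tool_pos: [0.4553, -0.0407, 0.1328]
ee_rot: [3.14, -0.0, -3.069]
wrist_force: [-0.1, 0.2, -0.1]
width: 0.0159
```

```bash
python3 -c "
from h import *
from bench import robot
s=robot.snapshot('wrist');cv2.imwrite('pics/w7.png',s['pixels'][:,:,::-1])
plan([.4597,-.0416,.03])
"
```

```text
t 7.28 pos [ 0.4557 -0.0402  0.1329] rpy [ 3.14  -0.    -3.068] F [-0.9 -0.6 -0.5] w 0.0159
shift [-0.05 -0.02  1.29] turn -0.0 q [-0.21 -0.09  1.7   0.    1.54 -1.86]
```

View pics/w7.png

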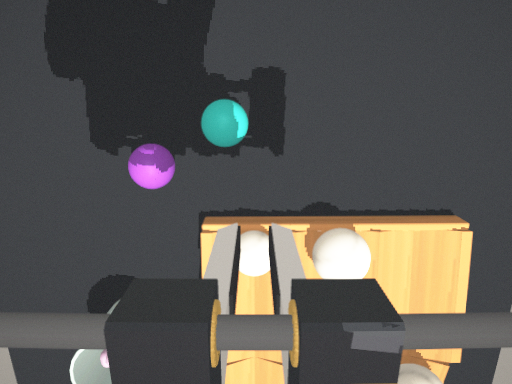

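Request:
{"method": "servo_tool", "body": {
  "rows": [
    [[0, 0, 0.3], 0],
    [[0, 0, 0.6], 0],
    [[0, 0, 0.9], 0],
    [[0, 0, 1.0], 0],
    [[0, 0, 1.0], 0],
    [[0, 0, 1.0], 0]
  ]
}}

```text
time: 7.78
tool_pos: [0.4561, -0.0401, 0.0536]
ee_rot: [3.141, -0.0, -3.067]
wrist_force: [0.2, 0.2, 0.1]
width: 0.0164
```

Request:
{"method": "servo_tool", "body": {
  "rows": [
    [[0, 0, 0.1], 0],
    [[0, 0, 0.2], 0],
    [[0, 0, 0.26], 0],
    [[0, 0, 0.26], 0],
    [[0, 0, 0.26], 0],
    [[0, 0, 0.26], 0]
  ]
}}

```text
time: 8.28
tool_pos: [0.4559, -0.041, 0.0329]
ee_rot: [-3.142, 0.001, -3.068]
wrist_force: [-0.1, -0.5, -0.2]
width: 0.016
```

```bash
python3 -c "
from h import *
from bench import robot
s=robot.snapshot('wrist');cv2.imwrite('pics/w8.png',s['pixels'][:,:,::-1])
s=robot.snapshot('scene');cv2.imwrite('pics/s8.png',cv2.resize(s['pixels'][100:300,170:370,::-1],None,fx=3,fy=3))
plan(np.r_[BS-.0263*D-[0,.0015],.03])
"
```

```text
t 8.38 pos [ 0.456  -0.041   0.0331] rpy [-3.141e+00  1.000e-03 -3.068e+00] F [-0.2  0.4 -0.4] w 0.0159
shift [-0.34 -0.01  0.04] turn -0.0 q [-0.21 -0.02  1.83  0.    1.33 -1.86]
```

View pics/w8.png

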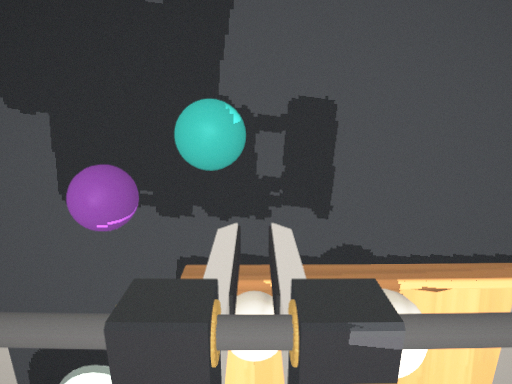

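View pics/s8.png

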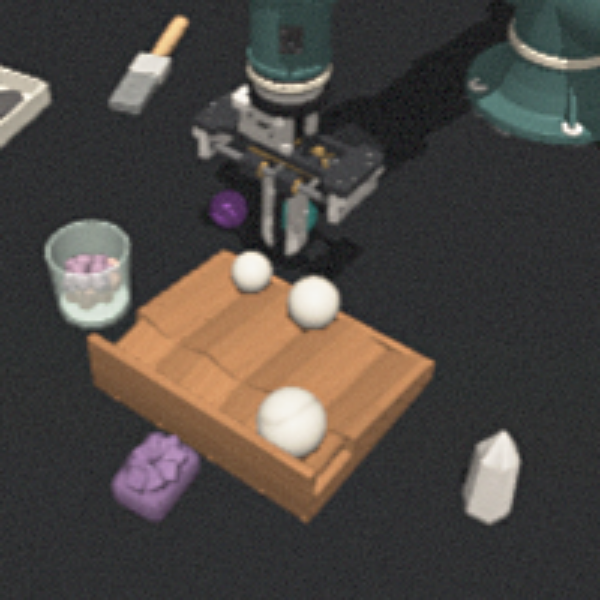

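Request:
{"method": "servo_tool", "body": {
  "rows": [
    [[0, 0, 0.03], 0],
    [[-0.08, 0, 0.03], 0],
    [[-0.16, 0, 0.03], 0],
    [[-0.24, 0, 0.03], 0],
    [[-0.3, 0, 0.03], 0],
    [[-0.33, 0, 0.03], 0],
    [[-0.33, 0, 0.03], 0]
  ]
}}

```text
time: 8.97
tool_pos: [0.4827, -0.0389, 0.0302]
ee_rot: [3.142, 0.0, -3.068]
wrist_force: [-0.0, -0.6, 0.5]
width: 0.016
```

Request:
{"method": "servo_tool", "body": {
  "rows": [
    [[-0.06, 0, -0.01], 0],
    [[-0.12, 0, -0.02], 0],
    [[-0.18, 0, -0.03], 0],
    [[-0.24, 0, -0.035], 0],
    [[-0.3, 0, -0.04], 0],
    [[-0.36, 0, -0.05], 0],
    [[-0.42, 0, -0.06], 0],
    [[-0.48, 0, -0.068], 0],
    [[-0.54, 0, -0.076], 0],
    [[-0.6, 0, -0.084], 0],
    [[-0.62, 0, -0.088], 0]
  ]
}}

```text
time: 9.88
tool_pos: [0.5326, -0.0352, 0.0374]
ee_rot: [3.141, 0.001, -3.068]
wrist_force: [-1.9, -1.2, 1.7]
width: 0.016
```

```bash
python3 -c "
from h import *
from bench import robot
s=robot.snapshot('wrist');cv2.imwrite('pics/w9.png',s['pixels'][:,:,::-1])
s=robot.snapshot('scene');cv2.imwrite('pics/s9.png',cv2.resize(s['pixels'][100:300,170:370,::-1],None,fx=3,fy=3))
plan(np.r_[BS+(.13-.0263)*D-[0,.0015],.05])
"
```

```text
t 9.98 pos [ 0.5323 -0.0352  0.0373] rpy [ 3.141e+00  1.000e-03 -3.068e+00] F [-0.9  0.1  0. ] w 0.0162
shift [-1.01 -0.01 -0.16] turn -0.0 q [-0.17  0.15  1.65  0.    1.35 -1.82]
```

View pics/w9.png

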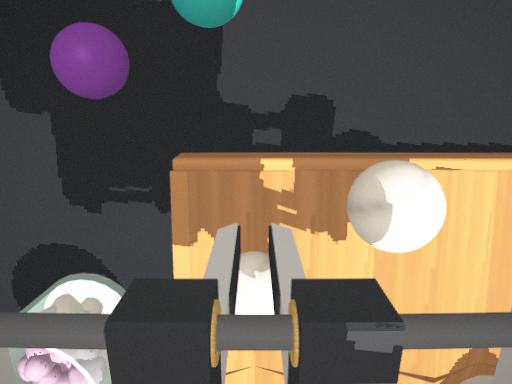

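View pics/s9.png

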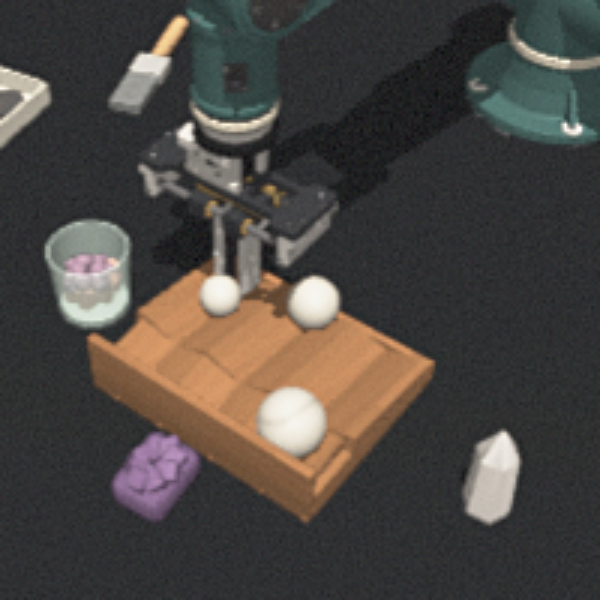

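```bash
python3 -c "
from h import *
s=pickle.load(open('scene0.pkl','rb'))
for dx in (-.03,0,.03):
  for z in (.06,.08,.1,.12,.14): print(dx,z,(proj(s,np.array([.5323+dx-.0065,-.0352+.088,z]))-[170,100])*3)
"
```

```text
-0.03 0.06 [[329.80980692 288.82985763]]
-0.03 0.08 [[330.85727547 273.83093328]]
-0.03 0.1 [[331.93364891 258.42824862]]
-0.03 0.12 [[333.04017028 242.60483965]]
-0.03 0.14 [[334.17815648 226.34275431]]
0 0.06 [[309.46371948 305.8852739 ]]
0 0.08 [[310.25223674 290.88834819]]
0 0.1 [[311.06281086 275.48199135]]
0 0.12 [[311.89640299 259.64876662]]
0 0.14 [[312.75403214 243.37020817]]
0.03 0.06 [[288.49990036 323.46081854]]
0.03 0.08 [[289.01350465 308.47226607]]
0.03 0.1 [[289.54167413 293.06859677]]
0.03 0.12 [[290.08505201 277.23188596]]
0.03 0.14 [[290.64432074 260.94313672]]
```

Request:
{"method": "servo_tool", "body": {
  "rows": [
    [[-0.07, 0, -0.01], 0],
    [[-0.14, 0, -0.02], 0],
    [[-0.21, 0, -0.03], 0],
    [[-0.28, 0, -0.04], 0],
    [[-0.35, 0, -0.05], 0],
    [[-0.42, 0, -0.06], 0],
    [[-0.49, 0, -0.07], 0],
    [[-0.56, 0, -0.08], 0],
    [[-0.63, 0, -0.09], 0],
    [[-0.7, 0, -0.1], 0],
    [[-0.76, 0, -0.11], 0],
    [[-0.78, 0, -0.115], 0]
  ]
}}

```text
time: 10.98
tool_pos: [0.5948, -0.0305, 0.0466]
ee_rot: [3.141, 0.001, -3.068]
wrist_force: [-1.1, -0.5, 1.0]
width: 0.0164
```

```bash
python3 -c "
from h import *
from bench import robot
s=robot.snapshot('scene');cv2.imwrite('pics/s10.png',cv2.resize(s['pixels'][100:300,170:370,::-1],None,fx=3,fy=3))
plan(np.r_[BS+(.13-.0263)*D-[0,.0015],.05])
"
```

```text
t 11.03 pos [ 0.5948 -0.0305  0.0466] rpy [ 3.141e+00  1.000e-03 -3.068e+00] F [-0.1 -0.9  0.3] w 0.0163
shift [-0.23 -0.01 -0.04] turn -0.0 q [-0.15  0.27  1.48  0.    1.39 -1.79]
```

View pics/s10.png

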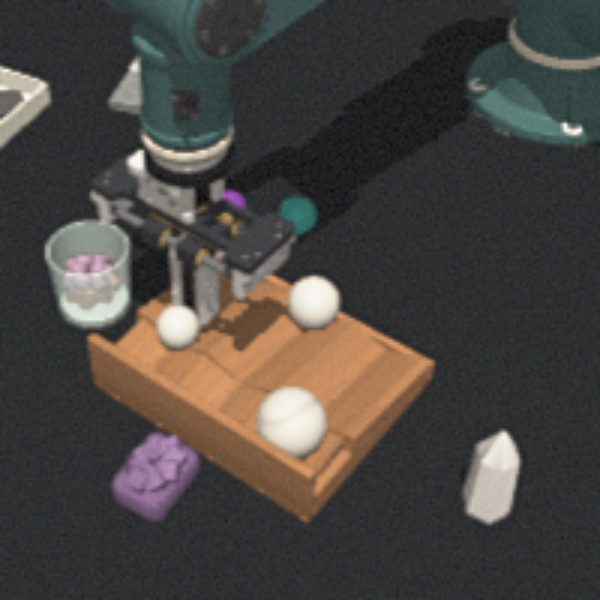

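Request:
{"method": "servo_tool", "body": {
  "rows": [
    [[-0.05, 0, -0.005], 0],
    [[-0.1, 0, -0.01], 0],
    [[-0.15, 0, -0.01], 0],
    [[-0.2, 0, -0.01], 0],
    [[-0.24, 0, -0.01], 0],
    [[-0.24, 0, -0.01], 0],
    [[-0.24, 0, -0.01], 0],
    [[-0.24, 0, -0.01], 0]
  ]
}}

```text
time: 11.7
tool_pos: [0.6127, -0.0292, 0.0472]
ee_rot: [3.141, -0.0, -3.068]
wrist_force: [0.6, -0.4, 0.8]
width: 0.0157
```

```bash
python3 -c "
from h import *
from bench import robot
s=robot.snapshot('scene');cv2.imwrite('pics/s11.png',cv2.resize(s['pixels'][100:300,170:370,::-1],None,fx=3,fy=3))
plan(np.r_[BS+(.13-.0263)*D-[0,.0015],.05])
"
```

```text
t 11.75 pos [ 0.6127 -0.0292  0.0472] rpy [ 3.141 -0.    -3.068] F [-0.4  0.1  0.6] w 0.0156
shift [-0.   -0.01 -0.03] turn -0.0 q [-0.14  0.31  1.43  0.    1.4  -1.78]
```

View pics/s11.png

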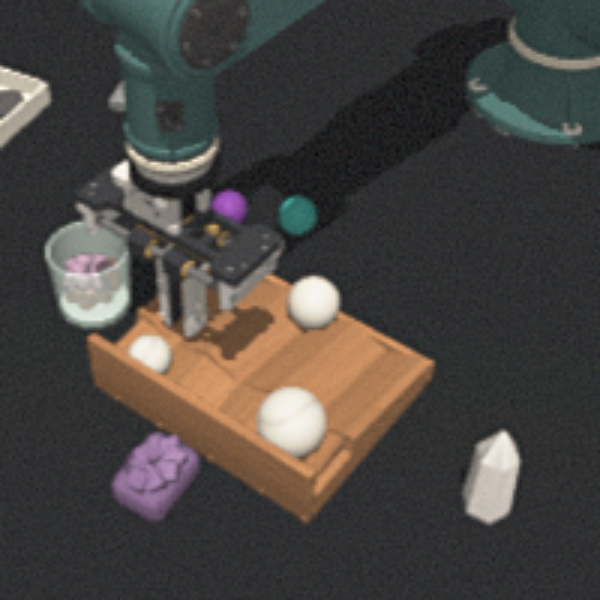

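The small ball is over the crest and lies at the stop board, at (150,355) in the crop, clear of the fingers. Next I retreat up and back.

Request:
{"method": "servo_tool", "body": {
  "rows": [
    [[0.1, 0, 0], 0],
    [[0.15, 0, -0.2], 0],
    [[0.15, 0, -0.6], 0],
    [[0.15, 0, -1], 0],
    [[0.15, 0, -1], 0]
  ]
}}

```text
time: 12.17
tool_pos: [0.6041, -0.0307, 0.1355]
ee_rot: [-3.139, 0.013, -3.068]
wrist_force: [0.7, -0.2, 1.4]
width: 0.0159
```

Request:
{"method": "servo_tool", "body": {
  "rows": [
    [[0, 0, -0.4], 0],
    [[0.4, 0, -0.8], 0],
    [[0.8, 0, -0.8], 0],
    [[1, 0, -0.8], 0],
    [[1, 0, -0.8], 0],
    [[1, 0, -0.8], 0]
  ]
}}

```text
time: 12.67
tool_pos: [0.5206, -0.0361, 0.1916]
ee_rot: [-3.141, 0.001, -3.068]
wrist_force: [0.8, 0.5, 0.3]
width: 0.016
```

Request:
{"method": "servo_tool", "body": {
  "rows": [
    [[0.4, 0, 0], 0],
    [[0.8, 0, 0], 0],
    [[1, 0, 0], 0],
    [[1, 0, 0], 0],
    [[1, 0, 0], 0],
    [[1, 0, 0], 0],
    [[1, 0, 0], 0],
    [[1, 0, 0], 0],
    [[1, 0, 0], 0],
    [[1, 0, 0], 0]
  ]
}}

```text
time: 13.5
tool_pos: [0.4417, -0.0419, 0.1911]
ee_rot: [3.141, -0.0, -3.068]
wrist_force: [0.3, 0.1, 0.6]
width: 0.0159
```

```bash
python3 -c "
from h import *
from bench import robot
s=robot.snapshot('scene');t=robot.snapshot('top')
cv2.imwrite('pics/s12.png',cv2.resize(s['pixels'][100:300,170:370,::-1],None,fx=3,fy=3))
cv2.imwrite('pics/t12.png',cv2.resize(t['pixels'][110:240,170:330,::-1],None,fx=4.6,fy=4.6))
t0=pickle.load(open('top0.pkl','rb'))
plan([.4,0,.2])
p=np.array([.5824,.0445,.074]);
wt=whites(t,(215,146,290,205));ws=whites(s,(195,170,300,255));print(np.round(wt,1),np.round(ws,1))
s0=pickle.load(open('scene0.pkl','rb'))
d=np.abs(s['pixels'].astype(int)-s0['pixels']).max(2)>60
cv2.imwrite('pics/d12.png',d.astype(np.uint8)*255)
"
```

```text
t 13.6 pos [ 0.4415 -0.0419  0.1912] rpy [ 3.141 -0.    -3.068] F [-0.1 -0.3 -0.1] w 0.0163
shift [ 0.48  0.56 -0.11] turn -0.0 q [-0.22 -0.15  1.63  0.    1.66 -1.87]
[[227.1 155.4   7.7 183. ]
 [250.5 192.5   6.5 101. ]
 [268.5 150.2   5.   80. ]] [[200.5 190.7  17.6 573. ]
 [219.5 218.    7.2 126. ]
 [223.5 252.5   9.6 119. ]
 [266.7 239.8  11.7 411. ]
 [274.  200.    8.6 232. ]]
```

View pics/s12.png

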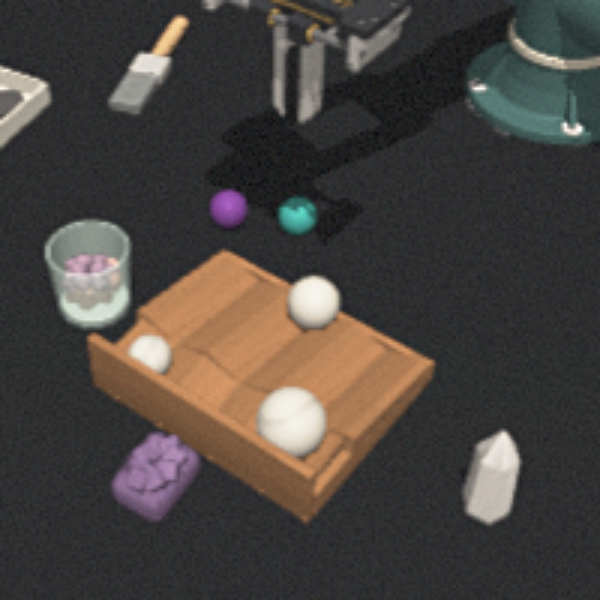

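View pics/t12.png

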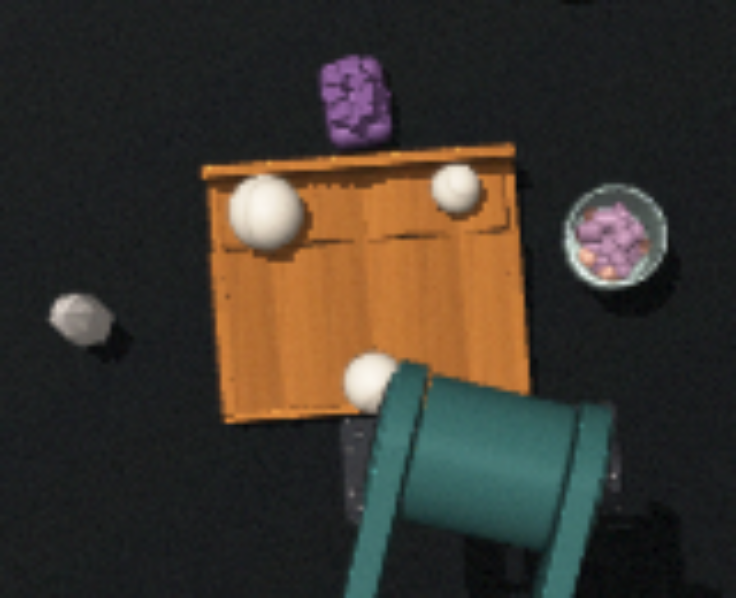

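View pics/d12.png

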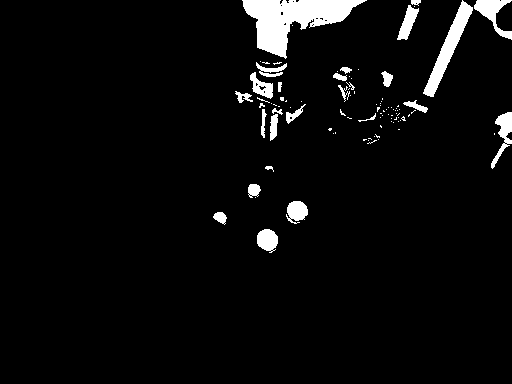

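```bash
python3 -c "
from h import *
from bench import robot
t=robot.snapshot('top');p=np.array([.5824,.0445])
N=np.array([-D[1],D[0]])
for x,y,z in((.06,.076,.0602),(.07,-.076,.0477)): print(proj(t,np.r_[p+x*D+y*N,z]))
print(np.round(whites(t,(215,146,290,205)),1))
print(np.abs(robot.get_obs()['qvel']).max(),robot.close_job())
"
```

```text
[[227.49904032 156.33558314]]
[[268.87396258 151.18044845]]
[[227.1 155.4   7.7 184. ]
 [250.5 192.5   6.5 102. ]
 [268.5 150.2   5.   80. ]]
the job is handed in; nothing more can be done
0.005196727193251377 None
```

The job is done and handed in. I pushed the largest ball (+y gutter) and then the smallest (−y gutter) over the crest with the two fingertips. Each rolled on by itself to the stop board, and I withdrew the arm clear of the rack.

- **Balls:** in the last top view the large ball is at (227.1, 155.4) and the small one at (268.5, 150.2). Both are within about 1 px (roughly 4 mm) of where a ball resting against the board should appear, and neither had moved since the previous picture.
- **Middle ball:** it still lies at the front rail, unmoved to within 0.2 px.
- **Everything else:** comparing the scene view before and after shows changes only at the two pushed balls, the arm and its shadow. The brighter or darker patches on the look-alike balls are that shadow.
- **Forces and time:** the largest wrist force I read was about 9 N. The job ended at about 13.7 s.

The initial estimate disagreed slightly between views. The wrist view put the balls about 2 mm further to −y than the top and scene views did, and the rack-corner fit put them about 3 mm further. I aimed in between, and the balls stayed centred between the fingers. No check failed.

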